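Clip the red flag onto the tub rim

TASK

Mark the rice tub as on hold: squeeze the red-flagged self-closing clip open, take it off the steel parking strip, and lower it, held open, over the rim of the tub's blue-banded near wall, about midway along. Press it down gently until the sprung stop pad inside it bears firmly on the rim, then let go so that the clip closes on the wall and stays upright with the pad still pressing on the rim; leave the green clip and everything else alone.

Things in the scene. Friction and masses are not known exactly. Their poses are not given: they have to be found in the camera images.
- clip_red: Self-closing spring clip like a clothes peg, 98 mm tall, 22 mm wide along y, 0.11 kg, red grip faces, red flag sticking out to +y at 32 to 52 mm up. Origin: midway between the soles of its jaw shoes (its lowest point); z up, x = squeeze direction (across the gripped wall), y along the wall. It starts gripping the parking strip, soles 14 mm below the strip's top edge.
- clip_red_grip (a point): Point on the red clip's midline 75 mm above its soles, where its two flat handles (22 mm wide, from 50 to 98 mm up) are squeezed along x. At rest they spread upward, 26 mm over the outsides at 50 mm up, 44 mm at the top; squeezed to their end stop they are parallel, 26 mm over the outsides. That takes 10 to 13 N on each; up to 60 N does no harm.
- clip_red_throat (a point): Point on the red clip's midline 23 mm above its soles, between the jaws. A yellow stop pad (9 x 18 mm) on a screw hangs here; its underside is anywhere from 6 mm below to 6 mm above this point, set differently at each start and not measured: find it by feel. The pad is sprung, 3 N per mm over 6 mm. More than 16 N on it is too much.
- clip_red_jaw (a joint): Opening angle of the red clip's jaws, rad: 0 closed on a 4 mm wall, -0.045 closed on nothing, 0.18 squeezed fully open, when the gap between the 12 mm tall jaw shoes is about 17 mm at their tops and 21 mm at the soles. As the handles are let out, the shoes meet a 4 mm wall when the handles measure about 36 mm at 75 mm up; until then the fingers alone hold the clip down against its sprung pad.
- clip_green: The same clip with a green flag, parked on the same strip 100 to 116 mm from the red one (either may be at either end); not to be moved.
- rack: Parking strip: upright steel strip 4 mm thick, 200 mm long along its y, top edge 70 mm above the table, lower edge 20 mm above it, on two feet (70 mm long along x) at its ends; fixed. Origin on the table under its middle.
- tub: White food tub, 150 (x) x 200 (y) x 80 mm, walls 4 mm thick, with a rice ball inside whose nearest point is 40 mm or more from the inner face of the near wall; fixed. The near wall, its -x side, faces the robot and has a blue band outside. Origin: centre of its underside, z up.
- tub_rim (a point): Middle of the top edge of the tub's near wall (centre of the 4 mm thickness), 80 mm above the table; axes as the tub's. The wall runs along y for 100 mm either way.
- timer: Red and white kitchen timer, 68 mm across, 36 mm tall, bystander just beyond the parking strip (others like it lie at the back and do not matter). Origin: centre of its underside.
- tape: Roll of tape lying flat, 100 mm across, 25 mm tall, bystander left of the robot, nearest to it (others like it lie at the back and do not matter). Origin: centre of its underside.
- marker: Green and white marker pen lying flat, 135 mm long, bystander right of the robot, nearest to it (others like it lie at the back and do not matter). Origin: centre of its underside.

How it is judged:
By the outcome, as a careful person would: the job done as asked, in the order asked, and still so for the second after the job is handed in, with the robot touching nothing.
It also fails if it takes over 48 s, if anything falls off the work surface, if the arm or the gripper's body presses on something with over 40 N, if the wrist force passes 120 N, or if a joint passes its speed limit or range.

ROBOT

A 6-joint arm with a two-finger parallel gripper is mounted at the origin on a cart in front of the work surface, level with it; the furniture and walls round the work are solid. World frame = base frame: x ahead of the robot, y to its left, z up, the work surface at z = 0. Lengths are in m, angles in rad, forces in N, time in s.
With the tool pointing down it reaches from about 0.275 to 0.825 m from the base axis. Payload 4.9 kg.
Tool frame: the origin (TCP) lies on the centre line of the jaws, within the pads' length; the fingertips stand env.nose_length ahead of it and the grasp point (between the pads) lies 11 mm behind it (env.nose_length is the distance from the TCP to the fingertips, in m); z points along the fingers, y is the line along which they close (so a half turn about z gives the same grasp; the last joint's range is limited). The gripper opens to 85 mm and grips with 20 to 120 N. Pads are 22 mm wide; open, the fingers measure 114 mm over their backs; the gripper's body (76 mm by 85 mm) begins 54 mm behind the grasp point. The pads swing forward as they close: fully open they stand 13 mm farther back than shut.
Start: joints at [1.186, 0.326, -0.193, 1.052, 0, 1.437], TCP at [0.136, 0.533, 0.202] pointing down, gripper open.
Joint ranges: [-2.65, 2.65], [-0.97, 1.79], [-1.3, 1.35], [-1.93, 2.1], [-1.47, 1.37], [-3.14, 3.14]. Speed limits (rad/s): [2.57, 2.57, 3.14, 3.14, 3.14, 3.14].

INTERFACE

Orientations are given as a rotation vector (axis times angle).
In Python, from rig import env, viewer gives the robot as it stands.
- The arm moves only by the tool arm_command, never from a script. Its argument "motion" is a list of rows, each an object with "offset": the shift along the world's x, y, z scaled (see below), a list of three; "twist": the turn about the world's z scaled (see below); "hand": the closure, from 0 (fully open) to 1 (shut). In form: [{"offset": [x, y, z], "twist": twist, "hand": hand}, ...]. A call has 1 to 5 rows; each row is the pose to reach, as a shift and turn from the pose commanded when the call began, turning the shorter way round; what a row does not reach only later rows make up. The controller multiplies each number of a shift by 0.2 m and each number of a turn by 180 degrees. A row lasts 1/8 s, in which the tool goes at most 62.5 mm and 10.7 degrees, less where a joint would pass 70% of its speed; a pose out of reach is approached as far as the arm can. A call with a number of a shift or a turn outside -1 to 1 is refused whole. A call with a gripper value outside its range is refused whole. The fingers move at their own pace and stop on an object; "grip_force" is the grip in N (left out, the last holds). Time passes only in rows, so rows that repeat a pose let the fingers close. It gives the time, the measured TCP pose, the force, the opening and the grip force at its end, in the units of the state.
- env.get_state(): the state, without advancing time (a new reading comes with each control period).
- viewer.get_image(name): name is "side" or "top" or "wrist"; returns the picture (400x640x3 uint8, red, green, blue); there is no depth.
- viewer.get_calibration(name): a dict with "K" (3x3 intrinsics, pixels), "extrinsics" (4x4, takes a point from camera to world coordinates). Camera axes: x right, y up, looking along -z (the intrinsics and any distortion apply to the point x, -y, -z); pixel columns grow to the right and rows downward; lengths in m; the calibration is good to about 2 mm. The wrist camera is an equidistant fisheye: a pixel r from the principal point sees the ray r / f radians off the axis. A picture is of the moment at which its call begins: read the wrist's pose just before it. get_calibration takes no time and is no camera call; for the wrist camera it gives the pose at the moment of the call.
- env.close_job(): hands the job in; it is judged then, once.
Trained networks look in the newest picture that a camera, given by its name, has taken for a name from the list of things; names that differ only in an ending like _2 or _b are one class to them, and where a whole thing is asked for, a point or a joint stands for the part that bears it (a point fixed in the world has none). Each returns a list of dicts, best first, with "score" (0 to 1); they miss things now and then, are a little off and sometimes report something else, mostly with a low value. They report only what shows in the picture. A call takes as long as a camera call.
- viewer.spot_in(camera, label): "location" ([row, column] in pixels, amid what is visible of it).
- viewer.cut_out(camera, label): "region" (400x640 bool, what is visible of it) and "location" ([row, column] in pixels, amid what is visible of it).
- viewer.mark_of(camera, label): "location" ([row, column] in pixels: a listed point, or the origin of a listed thing).
The state is a dict: "t": time; "joints": joint angles; "qvel": joint speeds; "joint_torque": joint torques, N m; "tool_pos": TCP position; "orientation": TCP orientation; "wrist_force": force on the tool from outside, world axes, zero at the start; "moment": the same for the moment, N m; "opening": finger opening in m; "grasp_force": force on a finger pad.
Only numpy, scipy, OpenCV 4.12 (cv2) and the standard library are available. Lean on these libraries where they do the work, as an engineer would, in place of code of your own. Each camera call takes 0.05 s, during which the arm holds its last target. There are 200 camera calls.

## Working session

There is one attempt and no reset: what is moved stays moved. The work goes in short steps, Python scripts to look and compute and a tool call to move; the robot and the scene stay as the last step left them, time stands still between calls to the robot, and variables do not carry over. Pictures are saved under pics/ and viewed, at most 10 in all, crops included, and the job is handed in when it is done.

Besides the shell and the picture viewer there is one more tool, called after ">>>" by a JSON object that holds its "op" and its "data", one argument or row to a line. arm_command: Moves the arm, as the interface text tells. Shifts and turns lie within -1 to 1; 1 stands for 0.2 m of shift or 180 degrees of turn. Its arguments: {"type":"object","properties":{"motion":{"type":"array"},"grip_force":{"type":"number"}},"required":["motion"]}

```bash
mkdir -p pics; ls; cat > h.py <<'E'
import numpy as np, cv2
from rig import env, viewer
def ray(cam,rc,C=None):
    C=C or viewer.get_calibration(cam); K=np.array(C["K"]);T=np.array(C["extrinsics"])
    a=(rc[1]-K[0,2])/K[0,0]; b=(rc[0]-K[1,2])/K[1,1]
    if cam=="wrist":
        r=np.hypot(a,b); s=np.sin(r)/r if r>1e-9 else 1; d=np.array([a*s,-b*s,-np.cos(r)])
    else: d=np.array([a,-b,-1.])
    return T[:3,3],T[:3,:3]@(d/np.linalg.norm(d))
def at_z(cam,rc,z,C=None):
    o,d=ray(cam,rc,C); return o+d*(z-o[2])/d[2]
def tri(*rays):
    A=sum(np.eye(3)-np.outer(d,d) for o,d in rays); b=sum((np.eye(3)-np.outer(d,d))@o for o,d in rays)
    p=np.linalg.solve(A,b); return p,[round(1e3*np.linalg.norm(np.cross(p-o,d)),1) for o,d in rays]
def snap(cam,name):
    im=viewer.get_image(cam); cv2.imwrite("pics/"+name,im[:,:,::-1]); return im
E
python3 - <<'E'
from h import *
np.set_printoptions(precision=4,suppress=True)
print(env.nose_length, env.get_state())
a=snap("side","side0.png");b=snap("top","top0.png")
for n in ["clip_red_grip","clip_red","clip_green","tub_rim","rack","tub"]:
    R=[]
    for c in ["top","side"]:
        r=viewer.mark_of(c,n)[:2]
        print(n,c,[(np.round(x["location"]),round(x["score"],2)) for x in r])
        if r: R.append(ray(c,r[0]["location"]))
    if len(R)==2: print("   ",tri(*R))
E
```

```text
pics
0.008 {'t': 0.0, 'joints': array([ 1.1858,  0.3269, -0.1936,  1.052 ,  0.0001,  1.4366]), 'qvel': array([-0.0023, -0.0015, -0.    ,  0.002 ,  0.0006,  0.0009]), 'joint_torque': array([ -0.0006, -44.3394,  26.2445,   0.0155,  -0.0001,   0.    ]), 'tool_pos': array([0.1362, 0.5322, 0.2012]), 'orientation': array([-0.3928, -3.1164,  0.0026]), 'wrist_force': array([-0.6419, -0.0156,  1.1609]), 'moment': array([ 0.0015, -0.0114, -0.0114]), 'grasp_force': 0.0, 'opening': 0.08538361265435485}
clip_red_grip top [(array([183., 208.]), 0.54)]
clip_red_grip side [(array([155., 285.]), 0.73)]
    (array([0.5203, 0.2597, 0.1294]), [np.float64(2.7), np.float64(2.7)])
clip_red top [(array([185., 217.]), 0.68)]
clip_red side [(array([179., 285.]), 0.56)]
    (array([0.5167, 0.2569, 0.0473]), [np.float64(3.8), np.float64(3.8)])
clip_green top [(array([184., 256.]), 0.65), (array([186., 215.]), 0.58)]
clip_green side [(array([188., 301.]), 0.6), (array([335., 320.]), 0.58)]
    (array([0.5239, 0.1477, 0.0551]), [np.float64(1.7), np.float64(1.7)])
tub_rim top [(array([193., 390.]), 0.59), (array([258., 197.]), 0.41)]
tub_rim side [(array([235., 364.]), 0.67)]
    (array([ 0.5176, -0.2231,  0.0802]), [np.float64(10.2), np.float64(10.2)])
rack top [(array([185., 241.]), 0.78), (array([183., 209.]), 0.32)]
rack side [(array([198., 293.]), 0.97), (array([236., 360.]), 0.71)]
    (array([ 0.5209,  0.1991, -0.0018]), [np.float64(4.1), np.float64(4.1)])
tub top [(array([168., 389.]), 0.91)]
tub side [(array([253., 389.]), 0.66)]
    (array([ 0.5922, -0.2302,  0.0117]), [np.float64(9.8), np.float64(9.8)])
```

View pics/top0.png

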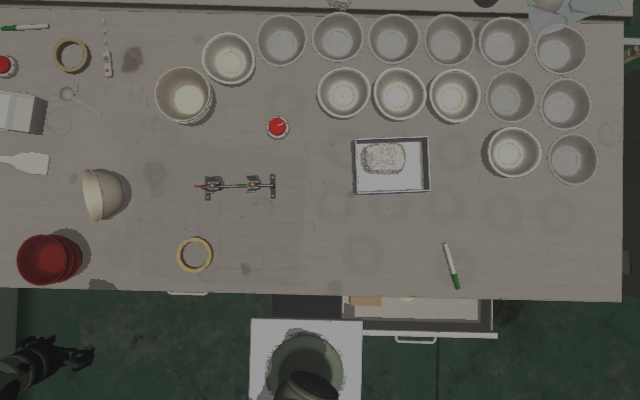

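View pics/side0.png

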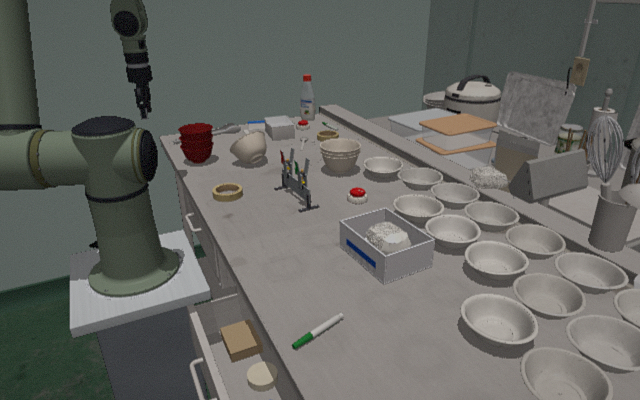

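Red clip is at the +y end of the strip (top image col ~211, flag at col ~197); green is at col ~253; tub near wall is around row 193, cols 355-428. The network points agree with this. Moving above the red clip.

>>> {"op": "arm_command", "data": {
  "motion": [
    {"offset":[0.3,-0.2,0.4],"twist":-0.05,"hand":0},
    {"offset":[0.6,-0.45,0.4],"twist":-0.1,"hand":0},
    {"offset":[0.9,-0.7,0.4],"twist":-0.15,"hand":0},
    {"offset":[0.9,-0.7,0.4],"twist":-0.2,"hand":0},
    {"offset":[0.9,-0.7,0.4],"twist":-0.25,"hand":0}
  ],
  "grip_force": 30
}}

```text
t: 1.32
tool_pos: [0.3199, 0.3906, 0.2827]
orientation: [1.571, 2.719, 0.002]
wrist_force: [-0.2, 0.1, 0.1]
opening: 0.0854
grasp_force: 0.0
```

>>> {"op": "arm_command", "data": {
  "motion": [
    {"offset":[0.5,-0.35,0],"twist":-0.05,"hand":0},
    {"offset":[0.8,-0.65,0],"twist":-0.1,"hand":0},
    {"offset":[0.8,-0.65,0],"twist":-0.17,"hand":0},
    {"offset":[0.8,-0.65,0],"twist":-0.17,"hand":0},
    {"offset":[0.8,-0.65,0],"twist":-0.17,"hand":0}
  ]
}}

```text
t: 1.95
tool_pos: [0.4768, 0.2623, 0.2817]
orientation: [-2.221, -2.22, 0.001]
wrist_force: [-0.3, -0.4, 0.8]
opening: 0.0854
grasp_force: 0.0
```

```bash
python3 - <<'E'
from h import *
np.set_printoptions(precision=4,suppress=True)
print(env.get_state()["tool_pos"])
C=viewer.get_calibration("wrist"); snap("wrist","w1.png")
print(C["extrinsics"])
for n,z in [("clip_red_grip",.131),("clip_red",.056),("clip_red_throat",.079),("clip_green",.056),("rack",0)]:
    for x in viewer.mark_of("wrist",n)[:2]: print(n,np.round(x["location"],1),round(x["score"],2),at_z("wrist",x["location"],z,C))
E
```

```text
[0.4768 0.2623 0.2817]
[[ 1.      0.0009  0.0005  0.4752]
 [-0.001   0.9541  0.2995  0.3379]
 [-0.0002 -0.2995  0.9541  0.4533]
 [ 0.      0.      0.      1.    ]]
clip_red_grip [187.3 364.4] 0.71 [0.5212 0.2508 0.131 ]
clip_red [171.9 355.6] 0.63 [0.5194 0.2516 0.056 ]
clip_red_throat [173.5 356.4] 0.68 [0.5179 0.2545 0.079 ]
clip_red_throat [171.5 354. ] 0.44 [0.5148 0.2571 0.079 ]
clip_green [241.4 350.5] 0.73 [0.5155 0.1513 0.056 ]
rack [186.5 364. ] 0.75 [0.5392 0.2167 0.    ]
```

View pics/w1.png

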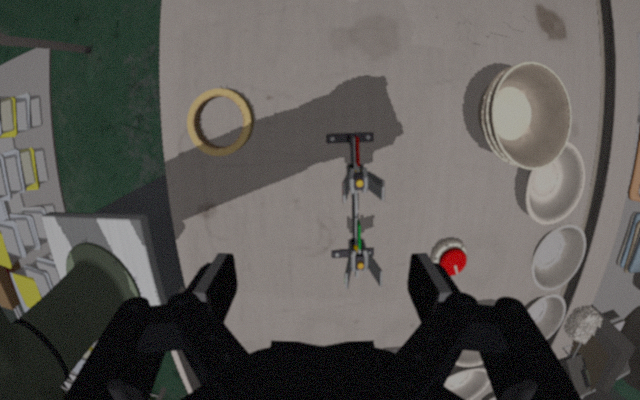

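Wrist view: red clip at about (183,360) with its handles spread in x and the flag towards +y (150,357). Green clip is at (262,360). Zooming in for the exact midline and the strip's yaw.

```bash
python3 - <<'E'
from h import *
im=cv2.imread("pics/w1.png")[120:290,310:410]
cv2.imwrite("pics/w1c.png",cv2.resize(im,None,fx=3.5,fy=3.5,interpolation=cv2.INTER_CUBIC))
E
```

```text
(no output)
```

View pics/w1c.png

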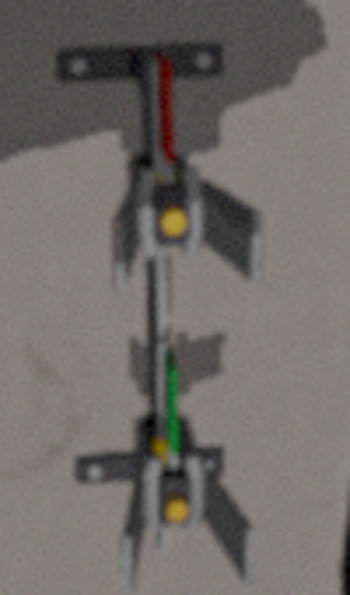

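```bash
cat > m.py <<'E'
from h import *
np.set_printoptions(precision=4,suppress=True)
C=viewer.get_calibration("wrist")
f=lambda x,y,z: print((x,y),at_z("wrist",(120+y/3.5,310+x/3.5),z,C))
for a in [(78,66,.008),(205,60,.008),(95,470,.008),(210,462,.008),(122,250,.154),(256,243,.154),(128,555,.154),(247,550,.154),(154,110,.07),(160,300,.07),(164,115,.09),(173,400,.09)]: f(*a)
E
python3 m.py
```

```text
(78, 66) [0.4888 0.2916 0.008 ]
(205, 60) [0.5414 0.2949 0.008 ]
(95, 470) [0.499  0.1073 0.008 ]
(210, 462) [0.5524 0.111  0.008 ]
(122, 250) [0.497  0.2544 0.154 ]
(256, 243) [0.5362 0.2567 0.154 ]
(128, 555) [0.502 0.152 0.154]
(247, 550) [0.5411 0.153  0.154 ]
(154, 110) [0.514  0.2827 0.07  ]
(160, 300) [0.5184 0.211  0.07  ]
(164, 115) [0.5154 0.284  0.09  ]
(173, 400) [0.5224 0.1789 0.09  ]
```

>>> {"op": "arm_command", "data": {
  "motion": [
    {"offset":[0.1,-0.02,-0.15],"twist":0.019,"hand":0},
    {"offset":[0.2,-0.036,-0.35],"twist":0.019,"hand":0},
    {"offset":[0.2,-0.036,-0.4],"twist":0.019,"hand":0},
    {"offset":[0.2,-0.036,-0.4],"twist":0.019,"hand":0}
  ]
}}

```text
t: 2.75
tool_pos: [0.5153, 0.256, 0.2018]
orientation: [-2.152, -2.288, 0.002]
wrist_force: [-0.1, 0.2, -0.7]
opening: 0.0852
grasp_force: 0.0
```

```bash
python3 - <<'E'
from h import *
np.set_printoptions(precision=4,suppress=True)
print(env.get_state()["tool_pos"],env.get_state()["orientation"],viewer.get_calibration("wrist")["extrinsics"])
im=snap("wrist","w2.png")[120:320,210:450]
cv2.imwrite("pics/w2c.png",cv2.resize(im[:,:,::-1],None,fx=3,fy=3,interpolation=cv2.INTER_CUBIC))
E
```

```text
[0.5153 0.256  0.2018] [-2.1516 -2.2877  0.0023] [[ 0.9981 -0.0584 -0.0172  0.5091]
 [ 0.0609  0.9521  0.2995  0.3317]
 [-0.0012 -0.3     0.9539  0.3734]
 [ 0.      0.      0.      1.    ]]
```

View pics/w2c.png

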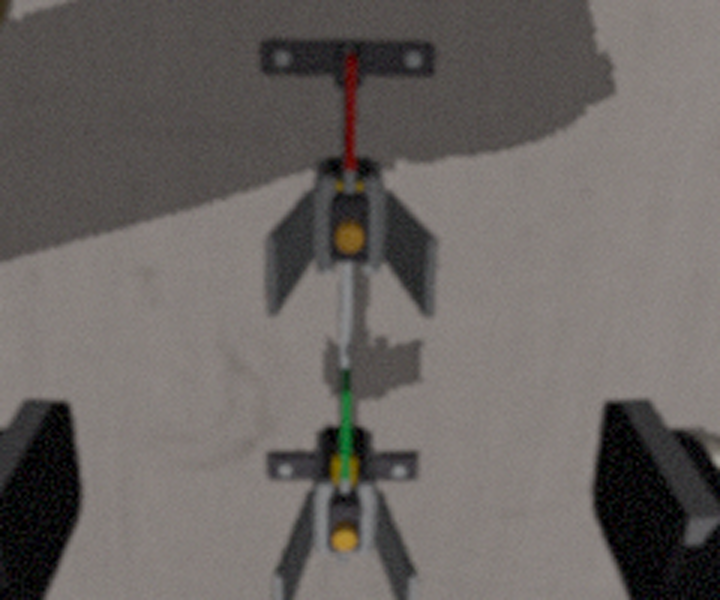

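Well aligned in yaw: the red clip's handle tips are at crop cols 270/435, and the flag and strip are vertical at col 348. Computing the midline.

```bash
python3 - <<'E'
from h import *
np.set_printoptions(precision=4,suppress=True)
C=viewer.get_calibration("wrist");p=env.get_state()["tool_pos"]
for x,y,z in [(270,275,.154),(435,275,.154),(347,320,.07),(350,237,.13)]:
    q=at_z("wrist",(120+y/3,210+x/3),z,C); d=q-p; a=np.radians(3.5)
    print(q,"tool-x",d[0]*np.cos(a)+d[1]*np.sin(a),"tool-y",-d[0]*np.sin(a)+d[1]*np.cos(a))
E
```

```text
[0.4978 0.2522 0.154 ] tool-x -0.01830969924700768 tool-y -0.0028997875294745
[0.5395 0.2547 0.154 ] tool-x 0.02339026974798841 tool-y -0.0029404257765150046
[0.5213 0.2067 0.07  ] tool-x 0.002333333851584203 tool-y -0.04979479136940932
[0.5182 0.256  0.13  ] tool-x 0.00223372152755364 tool-y -0.000336758418194524
```

>>> {"op": "arm_command", "data": {
  "motion": [
    {"offset":[0.012,-0.008,0],"twist":0,"hand":0},
    {"offset":[0.012,-0.008,-0.2],"twist":0,"hand":0},
    {"offset":[0.012,-0.008,-0.41],"twist":0,"hand":0},
    {"offset":[0.012,-0.008,-0.41],"twist":0,"hand":0}
  ]
}}

```text
t: 3.3
tool_pos: [0.5167, 0.2534, 0.1184]
orientation: [-2.152, -2.286, 0.007]
wrist_force: [-0.8, -0.4, -0.5]
opening: 0.0852
grasp_force: 0.0
```

>>> {"op": "arm_command", "data": {
  "motion": [
    {"offset":[0,0,0],"twist":0,"hand":0.3},
    {"offset":[0,0,0],"twist":0,"hand":0.4},
    {"offset":[0,0,0],"twist":0,"hand":0.45},
    {"offset":[0,0,0],"twist":0,"hand":0.5},
    {"offset":[0,0,0],"twist":0,"hand":0.5}
  ],
  "grip_force": 45
}}

```text
t: 3.92
tool_pos: [0.5193, 0.2542, 0.1208]
orientation: [2.153, 2.287, 0.002]
wrist_force: [-1.5, -0.7, 4.3]
opening: 0.0425
grasp_force: 2.2
```

>>> {"op": "arm_command", "data": {
  "motion": [
    {"offset":[-0.005,0,0],"twist":0,"hand":0.49},
    {"offset":[-0.005,0,0],"twist":0,"hand":0.52},
    {"offset":[-0.005,0,0],"twist":0,"hand":0.55},
    {"offset":[-0.005,0,0],"twist":0,"hand":0.58},
    {"offset":[-0.005,0,0],"twist":0,"hand":0.58}
  ]
}}

```text
t: 4.55
tool_pos: [0.5179, 0.254, 0.1199]
orientation: [2.154, 2.287, -0.0]
wrist_force: [-0.2, 0.0, 0.6]
opening: 0.036
grasp_force: 0.8
```

>>> {"op": "arm_command", "data": {
  "motion": [
    {"offset":[0,0,0],"twist":0,"hand":0.62},
    {"offset":[0,0,0],"twist":0,"hand":0.66},
    {"offset":[0,0,0],"twist":0,"hand":0.72},
    {"offset":[0,0,0],"twist":0,"hand":0.8},
    {"offset":[0,0,0],"twist":0,"hand":0.8}
  ]
}}

```text
t: 5.18
tool_pos: [0.5179, 0.254, 0.12]
orientation: [-2.154, -2.287, 0.0]
wrist_force: [-0.2, 0.0, -0.0]
opening: 0.0175
grasp_force: 0.3
```

```bash
python3 - <<'E'
from h import *
im=snap("wrist","w3.png")[100:300,210:450]
s=snap("side","s3.png")[110:230,230:360]
cv2.imwrite("pics/w3c.png",np.hstack([cv2.resize(im[:,:,::-1],(480,400)),cv2.resize(s[:,:,::-1],(320,400),interpolation=cv2.INTER_CUBIC)]))
print(env.get_state())
E
```

```text
{'t': 5.275, 'joints': array([ 3.28053542e-01,  4.40400991e-01, -2.41916460e-01,  8.88591568e-01,
       -8.74355936e-06,  1.83861568e+00]), 'qvel': array([ 0.00145744, -0.00072964, -0.00131306, -0.00016585, -0.00027717,
       -0.00055706]), 'joint_torque': array([ 1.53577561e-01, -4.81844795e+01,  2.39010483e+01,  2.82670381e-01,
        5.12801693e-02, -5.09183810e-03]), 'tool_pos': array([0.51784845, 0.25399352, 0.11994738]), 'orientation': array([-2.15350993e+00, -2.28729452e+00,  1.62827606e-04]), 'wrist_force': array([0.27857009, 0.07200319, 0.36101506]), 'moment': array([-0.00034486, -0.13296731,  0.03205008]), 'grasp_force': 0.34395947121083736, 'opening': 0.016703221807786012}
```

View pics/w3c.png

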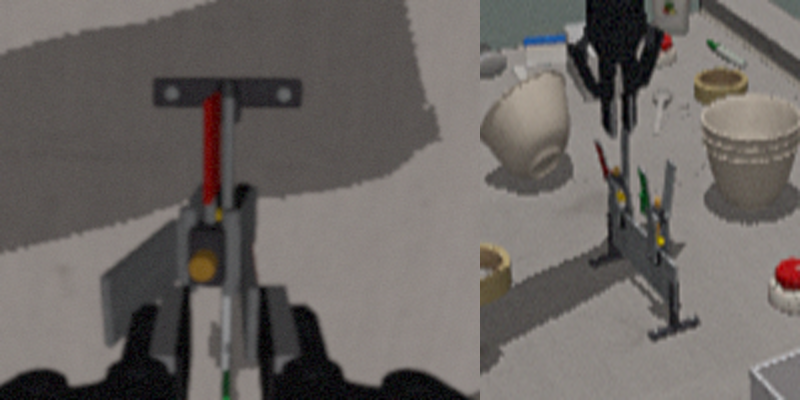

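The squeeze missed: the opening went to 17 mm with no force. The left handle tip (crop 105,310) lies outside the left finger, and the clip has leaned. Projecting known geometry to see where the fingers are relative to the clip.

```bash
python3 - <<'E'
from h import *
np.set_printoptions(precision=4,suppress=True)
C=viewer.get_calibration("wrist");p=env.get_state()["tool_pos"];a=np.radians(3.5)
def proj(w):
    T=np.linalg.inv(C["extrinsics"]);K=np.array(C["K"]);v=T[:3,:3]@w+T[:3,3]
    x,y,z=v[0],-v[1],-v[2];r=np.arctan2(np.hypot(x,y),z)/np.hypot(x,y)
    return np.round([(K[0,0]*x*r+K[0,2]-210)*2,(K[1,1]*y*r+K[1,2]-100)*2])
R=np.array([[np.cos(a),-np.sin(a),0],[np.sin(a),np.cos(a),0],[0,0,1]])
for n,t in dict(tipL_near=(-.0085,.011,-.008),tipL_far=(-.0085,-.011,-.008),padtopL=(-.0085,.011,.03),tipR=(.0085,.011,-.008)).items(): print(n,proj(p+R@np.array(t)))
for x,y,z in [(105,275,.154),(105,345,.154),(250,290,.154),(250,360,.154),(180,235,.1),(203,267,.13),(203,267,.1),(220,215,.07)]:
    q=at_z("wrist",(100+y/2,210+x/2),z,C); d=R.T@(q-p); print((x,y,z),"tool",d)
E
```

```text
tipL_near [202. 226.]
tipL_far [203. 290.]
padtopL [197. 277.]
tipR [257. 225.]
(105, 275, 0.154) tool [-0.0311  0.0131  0.0341]
(105, 345, 0.154) tool [-0.0327 -0.007   0.0341]
(250, 290, 0.154) tool [0.0047 0.0093 0.0341]
(250, 360, 0.154) tool [ 0.005  -0.0111  0.0341]
(180, 235, 0.1) tool [-0.0163  0.0033 -0.0199]
(203, 267, 0.13) tool [-0.0077  0.005   0.0101]
(203, 267, 0.1) tool [-0.0088 -0.0082 -0.0199]
(220, 215, 0.07) tool [-0.0032  0.0001 -0.0499]
```

```bash
python3 - <<'E'
from h import *
np.set_printoptions(precision=4,suppress=True)
C=viewer.get_calibration("wrist");T=np.array(C["extrinsics"]);p=env.get_state()["tool_pos"];a=np.radians(3.4)
R=np.array([[np.cos(a),-np.sin(a),0],[np.sin(a),np.cos(a),0],[0,0,1]])
def go(r,c1,c2,w):
    o,d1=ray("wrist",(r,c1),C);_,d2=ray("wrist",(r,c2),C)
    d1/=d1[2];d2/=d2[2]; s=w/((R.T@(d2-d1))[0]); print(R.T@(o+s*d1-p),R.T@(o+s*d2-p))
go(253,236,408,.0852)   # open view (same camera-to-tool geometry)
go(245,305,340,.0167)
im=cv2.imread("pics/w3.png")[180:330,250:400]
cv2.imwrite("pics/w3d.png",cv2.resize(im,None,fx=4,fy=4,interpolation=cv2.INTER_CUBIC))
E
```

```text
[-0.0443  0.0063  0.0384] [0.0409 0.0063 0.0384]
[-0.0099  0.0113  0.0383] [0.0068 0.0113 0.0383]
```

View pics/w3d.png

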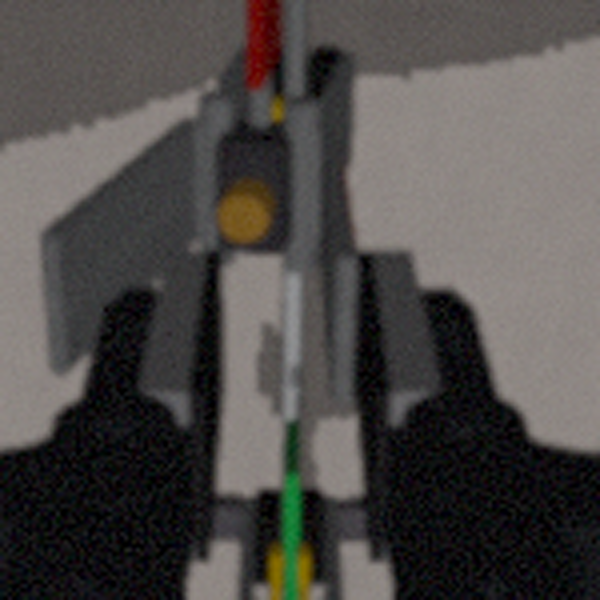

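```bash
python3 - <<'E'
from h import *
np.set_printoptions(precision=4,suppress=True)
print(env.get_state()["opening"])
for c,r in [(288,135),(292,135),(288,70),(292,125)]:
  pass
for col,row in [(605,135),(627,135),(617,178),(645,250)]:
    px=(110+row*.3,230+(col-480)*130/320); o,d=ray("side",px)
    s=(0.518-o[0])/d[0]; s2=(.254-o[1])/d[1]; print((col,row),"x=.518:",o+d*s,"y=.254:",o+d*s2)
im=cv2.imread("pics/s3.png")[120:200,250:330]
cv2.imwrite("pics/s3d.png",cv2.resize(im,(600,600),interpolation=cv2.INTER_CUBIC))
E
```

```text
0.016703221807786012
(605, 135) x=.518: [0.518  0.2972 0.1336] y=.254: [0.5018 0.254  0.1503]
(627, 135) x=.518: [0.518  0.2174 0.1595] y=.254: [0.5326 0.254  0.1451]
(617, 178) x=.518: [0.518  0.2578 0.1015] y=.254: [0.5165 0.254  0.1031]
(645, 250) x=.518: [0.518  0.1669 0.0603] y=.254: [0.5542 0.254  0.0178]
```

View pics/s3d.png

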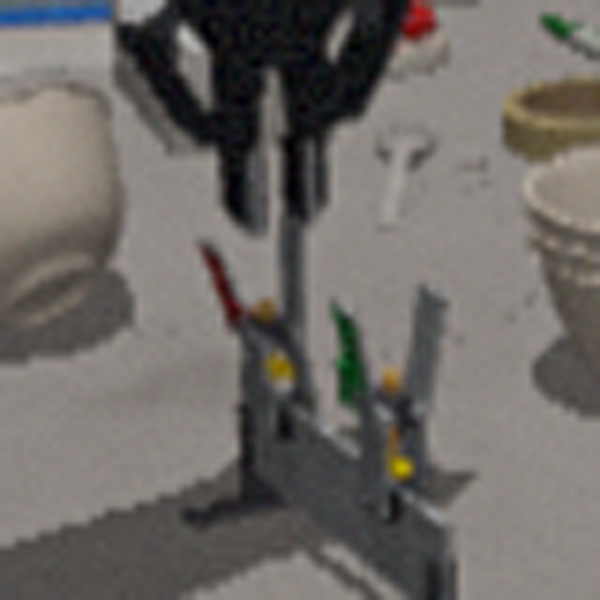

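The picture shows the cause. The fingertips are only level with the handle tops (z ≈ 0.15), about 35 mm higher than tool_pos implies, so one handle slipped under a finger and the clip leaned to -x. I'll lift straight up, open, and re-measure.

>>> {"op": "arm_command", "data": {
  "motion": [
    {"offset":[0,0,0.1],"twist":0,"hand":0.8},
    {"offset":[0,0,0.3],"twist":0,"hand":0.8},
    {"offset":[0,0,0.4],"twist":0,"hand":0},
    {"offset":[0,0,0.4],"twist":0,"hand":0},
    {"offset":[0,0,0.4],"twist":0,"hand":0}
  ]
}}

```text
t: 5.9
tool_pos: [0.5171, 0.2538, 0.1988]
orientation: [-2.153, -2.287, 0.002]
wrist_force: [0.4, -0.9, -0.5]
opening: 0.0709
grasp_force: 0.0
```

```bash
python3 - <<'E'
from h import *
np.set_printoptions(precision=4,suppress=True)
s=env.get_state();print(s["t"],s["tool_pos"],s["opening"],s["wrist_force"])
C=viewer.get_calibration("wrist");im=snap("wrist","w4.png")
for n,z in [("clip_red_grip",.131),("clip_red",.056),("clip_green",.056),("clip_red_throat",.079)]:
    for x in viewer.mark_of("wrist",n)[:2]: print(n,np.round(x["location"],1),round(x["score"],2),at_z("wrist",x["location"],z,C))
s=snap("side","s4.png")[110:210,240:340]
im=im[120:320,210:450]
cv2.imwrite("pics/w4c.png",np.hstack([cv2.resize(im,(480,400)),cv2.resize(s,(320,400))])[:,:,::-1])
E
```

```text
5.9 [0.5171 0.2538 0.1988] 0.07091656522491685 [ 0.4052 -0.9233 -0.4544]
clip_red_grip [204.  325.2] 0.84 [0.5181 0.2508 0.131 ]
clip_red [180.5 326.6] 0.72 [0.5202 0.252  0.056 ]
clip_green [268.1 320.5] 0.95 [0.5199 0.1473 0.056 ]
clip_red_throat [184.8 324.6] 0.89 [0.5178 0.2533 0.079 ]
```

View pics/w4c.png

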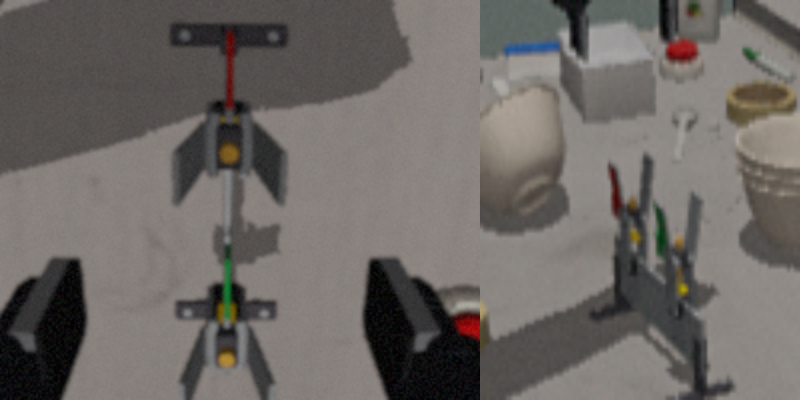

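The clip sprang back upright on the strip (tips at crop 173/287, row 180) and nothing else was disturbed. Descending about 38 mm deeper this time.

>>> {"op": "arm_command", "data": {
  "motion": [
    {"offset":[0,0,-0.2],"twist":0,"hand":0},
    {"offset":[0,0,-0.4],"twist":0,"hand":0},
    {"offset":[0,0,-0.59],"twist":0,"hand":0},
    {"offset":[0,0,-0.59],"twist":0,"hand":0},
    {"offset":[0,0,-0.59],"twist":0,"hand":0.3}
  ]
}}

```text
t: 6.82
tool_pos: [0.5187, 0.2543, 0.0831]
orientation: [2.153, 2.287, 0.002]
wrist_force: [-0.1, -0.3, 1.0]
opening: 0.0698
grasp_force: 0.0
```

>>> {"op": "arm_command", "data": {
  "motion": [
    {"offset":[0,0,0],"twist":0,"hand":0.4},
    {"offset":[0,0,0],"twist":0,"hand":0.45},
    {"offset":[0,0,0],"twist":0,"hand":0.5},
    {"offset":[0,0,0],"twist":0,"hand":0.5}
  ]
}}

```text
t: 7.32
tool_pos: [0.5183, 0.2541, 0.0823]
orientation: [2.153, 2.287, 0.001]
wrist_force: [1.6, 0.7, -0.4]
opening: 0.0425
grasp_force: 4.0
```

>>> {"op": "arm_command", "data": {
  "motion": [
    {"offset":[0.003,0,0],"twist":0,"hand":0.52},
    {"offset":[0.003,0,0],"twist":0,"hand":0.55},
    {"offset":[0.003,0,0],"twist":0,"hand":0.58},
    {"offset":[0.003,0,0],"twist":0,"hand":0.6},
    {"offset":[0.003,0,0],"twist":0,"hand":0.6}
  ]
}}

```text
t: 7.95
tool_pos: [0.5184, 0.254, 0.0819]
orientation: [-2.154, -2.287, 0.0]
wrist_force: [-0.0, 0.1, -0.8]
opening: 0.0343
grasp_force: 5.2
```

Both pads bear evenly now, with about zero lateral force. Squeezing fully.

>>> {"op": "arm_command", "data": {
  "motion": [
    {"offset":[0,0,0],"twist":0,"hand":0.66},
    {"offset":[0,0,0],"twist":0,"hand":0.72},
    {"offset":[0,0,0],"twist":0,"hand":0.8},
    {"offset":[0,0,0],"twist":0,"hand":0.9},
    {"offset":[0,0,0],"twist":0,"hand":0.9}
  ]
}}

```text
t: 8.57
tool_pos: [0.5185, 0.254, 0.082]
orientation: [2.154, 2.287, 0.0]
wrist_force: [0.2, -0.5, -1.4]
opening: 0.0244
grasp_force: 47.0
```

```bash
python3 - <<'E'
from h import *
np.set_printoptions(precision=4,suppress=True)
s=env.get_state();print({k:s[k] for k in["tool_pos","opening","grasp_force","wrist_force","moment"]})
for cam in ["wrist","side"]:
  snap(cam,cam+"5.png");C=viewer.get_calibration(cam)
  for n,z in [("clip_red_grip",.131),("clip_red",.056),("clip_red_throat",.079),("clip_green",.056)]:
    for x in viewer.mark_of(cam,n)[:1]: print(cam,n,np.round(x["location"],1),round(x["score"],2),at_z(cam,x["location"],z,C))
C=viewer.get_calibration("top");viewer.get_image("top")
for x in viewer.mark_of("top","tub_rim")[:2]: print(x["score"],at_z("top",x["location"],.08))
r=viewer.cut_out("top","tub")[0]["region"].astype(np.uint8)
print(cv2.minAreaRect(cv2.findContours(r,0,2)[0][0]))
c,_=cv2.findContours(r,cv2.RETR_EXTERNAL,cv2.CHAIN_APPROX_NONE);c=max(c,key=cv2.contourArea)
for q in cv2.boxPoints(cv2.minAreaRect(c)): print(q,at_z("top",q[::-1],.08))
E
```

```text
{'tool_pos': array([0.5185, 0.254 , 0.082 ]), 'opening': 0.0244455850579166, 'grasp_force': 46.95836663246155, 'wrist_force': array([ 0.1688, -0.4592, -1.4475]), 'moment': array([-0.0488, -0.0258,  0.0458])}
wrist clip_red_grip [273.4 321.2] 0.62 [0.5162 0.2558 0.131 ]
wrist clip_red_throat [228.4 320.9] 0.61 [0.5159 0.2565 0.079 ]
wrist clip_green [335.4 317.8] 0.6 [0.5196 0.1484 0.056 ]
side clip_red_grip [157.4 286.3] 0.72 [0.5126 0.2356 0.131 ]
side clip_red [178.3 285. ] 0.77 [0.5076 0.2429 0.056 ]
side clip_red_throat [172.9 288.9] 0.67 [0.5164 0.2284 0.079 ]
0.6 [ 0.5093 -0.2295  0.08  ]
((391.6109924316406, 164.7755584716797), (56.834556579589844, 76.13911437988281), 87.70938873291016)
[352.4361 137.9025] [ 0.6563 -0.1147  0.08  ]
[428.5144 134.8594] [ 0.6699 -0.3204  0.08  ]
[430.7859 191.6486] [ 0.5162 -0.3295  0.08  ]
[354.7076 194.6917] [ 0.5029 -0.1244  0.08  ]
```

>>> {"op": "arm_command", "data": {
  "motion": [
    {"offset":[0,0,0.05],"twist":0,"hand":0.9},
    {"offset":[0,0,0.15],"twist":0,"hand":0.9},
    {"offset":[0,0,0.35],"twist":0,"hand":0.9},
    {"offset":[0,0,0.55],"twist":0,"hand":0.9},
    {"offset":[0,0,0.7],"twist":0,"hand":0.9}
  ]
}}

```text
t: 9.85
tool_pos: [0.519, 0.2542, 0.2247]
orientation: [2.153, 2.286, 0.003]
wrist_force: [0.4, -0.1, -1.6]
opening: 0.0243
grasp_force: 47.0
```

>>> {"op": "arm_command", "data": {
  "motion": [
    {"offset":[-0.05,-0.2,0],"twist":0,"hand":0.9},
    {"offset":[-0.1,-0.45,0],"twist":0,"hand":0.9},
    {"offset":[-0.15,-0.7,0],"twist":0,"hand":0.9},
    {"offset":[-0.2,-0.95,0],"twist":0,"hand":0.9},
    {"offset":[-0.2,-1,0],"twist":0,"hand":0.9}
  ]
}}

```text
t: 10.48
tool_pos: [0.478, 0.0518, 0.2229]
orientation: [2.157, 2.283, 0.0]
wrist_force: [-0.5, -0.2, -1.6]
opening: 0.0245
grasp_force: 47.0
```

>>> {"op": "arm_command", "data": {
  "motion": [
    {"offset":[0,-0.25,0],"twist":0,"hand":0.9},
    {"offset":[0,-0.5,0],"twist":0,"hand":0.9},
    {"offset":[0,-0.75,0],"twist":0,"hand":0.9},
    {"offset":[0,-0.9,0],"twist":0,"hand":0.9},
    {"offset":[0,-0.9,0],"twist":0,"hand":0.9}
  ]
}}

```text
t: 11.1
tool_pos: [0.4792, -0.1275, 0.2224]
orientation: [2.156, 2.284, 0.001]
wrist_force: [0.2, 1.1, -1.2]
opening: 0.0246
grasp_force: 47.0
```

>>> {"op": "arm_command", "data": {
  "motion": [
    {"offset":[0,-0.3,0],"twist":0,"hand":0.9},
    {"offset":[0,-0.5,0],"twist":0,"hand":0.9},
    {"offset":[0,-0.5,0],"twist":0,"hand":0.9}
  ]
}}

```text
t: 11.48
tool_pos: [0.4792, -0.2272, 0.2221]
orientation: [2.155, 2.285, 0.001]
wrist_force: [-1.3, 0.3, -0.7]
opening: 0.0244
grasp_force: 47.0
```

```bash
python3 - <<'E'
from h import *
np.set_printoptions(precision=4,suppress=True)
s=env.get_state();p=s["tool_pos"];print(p,s["orientation"],s["grasp_force"])
C=viewer.get_calibration("wrist");im=snap("wrist","w6.png")
for n,z in [("tub_rim",.08),("clip_red_grip",p[2]+.049),("clip_red",p[2]-.026),("tub",0)]:
    for x in viewer.mark_of("wrist",n)[:2]: print(n,np.round(x["location"],1),round(x["score"],2),at_z("wrist",x["location"],z,C))
cv2.imwrite("pics/w6c.png",cv2.resize(im[100:400,220:520,::-1],(600,600),interpolation=cv2.INTER_CUBIC))
E
```

```text
[ 0.4792 -0.2272  0.2221] [2.1555 2.2846 0.0006] 46.95661246776581
tub_rim [179.8 351.5] 0.62 [ 0.5085 -0.2264  0.08  ]
clip_red_grip [275.2 323.5] 0.82 [ 0.478  -0.2263  0.2711]
clip_red [218.  325.8] 0.73 [ 0.48   -0.2264  0.1961]
tub [167.3 403.3] 0.78 [ 0.5855 -0.2239  0.    ]
```

View pics/w6c.png

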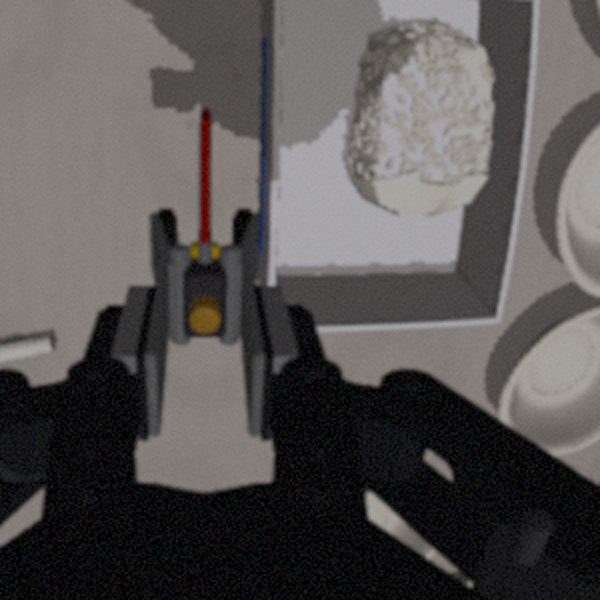

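Clip upright in hand: shoes at crop (163,225)/(246,225), rim line at col ~272, rows 60–270. Converting both to the tool frame.

```bash
python3 - <<'E'
from h import *
np.set_printoptions(precision=4,suppress=True)
C=viewer.get_calibration("wrist");p=env.get_state()["tool_pos"]
g=cv2.imread("pics/w6.png")
for r in (120,150,180,205): print(r,[tuple(v) for v in g[r,350:362].tolist()])
for r,c,z in [(110,356,.08),(230,356,.08),(212,301.5,.2),(212,343,.2),(165,322.5,.25),(165,322.5,.238),(225,322.5,.25)]:
    q=at_z("wrist",(r,c),z,C); print((r,c,z),q,q-p)
E
```

```text
120 [(68, 63, 66), (59, 46, 45), (68, 50, 37), (62, 44, 43), (60, 58, 58), (63, 63, 64), (80, 79, 83), (108, 107, 111), (122, 119, 125), (111, 112, 117), (112, 109, 115), (106, 108, 112)]
150 [(64, 60, 64), (55, 45, 40), (65, 46, 41), (63, 56, 51), (61, 63, 66), (63, 60, 65), (83, 81, 87), (108, 105, 113), (117, 116, 124), (111, 112, 115), (115, 114, 119), (113, 115, 119)]
180 [(73, 62, 66), (87, 55, 36), (94, 58, 45), (74, 61, 59), (54, 59, 61), (80, 76, 83), (101, 99, 104), (116, 115, 120), (121, 118, 122), (140, 137, 142), (160, 157, 157), (172, 165, 168)]
205 [(75, 49, 48), (84, 54, 43), (86, 69, 62), (76, 69, 71), (97, 97, 102), (148, 145, 146), (165, 161, 163), (173, 168, 168), (171, 168, 168), (172, 168, 168), (171, 166, 166), (170, 165, 168)]
(110, 356, 0.08) [ 0.5067 -0.1508  0.08  ] [ 0.028   0.0735 -0.1421]
(230, 356, 0.08) [ 0.5181 -0.2797  0.08  ] [ 0.0394 -0.0553 -0.1421]
(212, 301.5, 0.2) [ 0.4629 -0.2189  0.2   ] [-0.0157  0.0055 -0.0221]
(212, 343, 0.2) [ 0.4905 -0.2172  0.2   ] [ 0.0118  0.0072 -0.0221]
(165, 322.5, 0.25) [ 0.4742 -0.1767  0.25  ] [-0.0045  0.0477  0.0279]
(165, 322.5, 0.238) [ 0.4744 -0.1791  0.238 ] [-0.0043  0.0453  0.0159]
(225, 322.5, 0.25) [ 0.4761 -0.2071  0.25  ] [-0.0026  0.0173  0.0279]
```

>>> {"op": "arm_command", "data": {
  "motion": [
    {"offset":[0.1,0,0],"twist":0.001,"hand":0.9},
    {"offset":[0.187,0,-0.1],"twist":0.001,"hand":0.9},
    {"offset":[0.187,0,-0.3],"twist":0.001,"hand":0.9},
    {"offset":[0.187,0,-0.45],"twist":0.001,"hand":0.9},
    {"offset":[0.187,0,-0.45],"twist":0.001,"hand":0.9}
  ]
}}

```text
t: 12.35
tool_pos: [0.5142, -0.2237, 0.1299]
orientation: [-2.145, -2.289, 0.001]
wrist_force: [0.9, 0.6, -0.9]
opening: 0.0244
grasp_force: 47.0
```

```bash
python3 - <<'E'
from h import *
np.set_printoptions(precision=4,suppress=True)
s=env.get_state();p=s["tool_pos"];print(p,s["wrist_force"])
C=viewer.get_calibration("wrist");im=snap("wrist","w7.png").astype(int)
for n,z in [("tub_rim",.08),("clip_red",p[2]-.026),("clip_red_throat",p[2]-.003)]:
    for x in viewer.mark_of("wrist",n)[:1]: print(n,np.round(x["location"],1),round(x["score"],2),at_z("wrist",x["location"],z,C))
for r in (60,90,120,140,160,175,190,205):
    print(r,[int(at_z("wrist",(r,c),.08,C)[0]*1e4) for c in (310,330)],round(at_z("wrist",(r,320),.08,C)[1],3))
    print('  ',' '.join("%d/%d"%(v.mean(),v[2]-v[0]) for v in im[r,304:340]))
E
```

```text
[ 0.5142 -0.2237  0.1299] [ 0.8598  0.6232 -0.9031]
tub_rim [212.9 321.7] 0.77 [ 0.5123 -0.2279  0.08  ]
clip_red [218.2 323.5] 0.93 [ 0.5133 -0.2231  0.1039]
clip_red_throat [228.2 322.3] 0.91 [ 0.5124 -0.221   0.1269]
60 [4968, 5108] -0.115
   75/-4 72/-5 75/-5 73/-8 75/-9 74/-7 73/-9 77/-6 77/-7 73/-2 69/-7 70/-4 76/-6 69/-2 75/-9 69/-6 64/-9 68/-3 77/-3 72/-6 70/-4 71/-6 77/-6 76/-4 75/-3 75/-10 72/-8 67/-5 71/-6 75/-2 73/-9 78/-5 71/-7 73/-13 72/-11 74/-9
90 [4982, 5122] -0.137
   75/-9 75/-8 74/-5 76/-4 75/-1 74/-8 72/-6 78/-5 77/-9 79/-2 78/-1 77/-7 74/-5 76/-9 75/-6 69/-4 70/-6 75/-8 78/-2 94/-6 109/-3 115/-5 118/-4 107/-3 87/-3 75/-1 70/-4 66/-6 72/-2 70/-4 72/-3 73/1 66/-5 69/-2 71/-4 70/-5
120 [4995, 5137] -0.158
   75/-4 73/-9 75/-10 79/-8 72/-11 75/-5 71/-12 81/-5 76/-4 72/-7 76/-5 81/-6 80/-5 76/-6 77/-7 81/-3 81/-5 73/-6 85/-5 95/-3 111/-4 117/-3 115/-3 114/-4 106/-4 107/-3 114/-6 118/-3 117/-5 118/-5 117/-4 118/-4 116/-4 116/-3 115/-5 119/-6
140 [5003, 5146] -0.173
   79/-4 75/-9 76/-6 74/-8 75/-5 76/-7 76/-12 76/-2 74/-7 74/-5 75/-4 74/-7 74/-7 74/-7 76/-6 72/-5 76/-
[... 527 characters left out ...]
49 38/-85 30/-92 44/-77 51/-47 79/-21 103/-4 113/-3 113/-10 117/-4 116/-6 117/-4 118/-4 121/-4 115/-6 116/-3 117/-7 119/-4 118/-7 121/-7
190 [5024, 5173] -0.21
   124/-10 127/-8 125/-8 123/-10 123/-6 124/-12 121/-10 125/-11 121/-11 122/-8 120/-13 124/-10 122/-13 122/-11 117/-10 97/-17 63/-38 45/-68 30/-90 37/-87 52/-48 77/-27 102/-8 109/-4 116/-6 114/-3 117/-4 119/-6 116/-5 118/-5 119/-2 120/-5 115/-3 122/-5 116/-6 122/-8
205 [5031, 5181] -0.222
   19/-1 41/-2 75/-3 106/-10 116/-8 127/-11 124/-10 120/-8 124/-9 125/-11 122/-13 124/-9 122/-12 122/-11 112/-12 93/-16 63/-39 41/-78 36/-94 36/-89 62/-49 83/-19 102/-7 105/-3 110/-4 114/-4 116/-4 129/-4 144/4 158/1 159/5 161/3 161/2 141/3 106/6 70/2
```

>>> {"op": "arm_command", "data": {
  "motion": [
    {"offset":[0,0,0],"twist":0,"hand":0.9},
    {"offset":[0,0,0],"twist":0,"hand":0.9},
    {"offset":[0,0,-0.04],"twist":0,"hand":0.9},
    {"offset":[0,0,-0.08],"twist":0,"hand":0.9},
    {"offset":[0,0,-0.08],"twist":0,"hand":0.9}
  ]
}}

```text
t: 13.18
tool_pos: [0.515, -0.2255, 0.1147]
orientation: [-2.149, -2.289, 0.001]
wrist_force: [-0.5, 0.0, -0.7]
opening: 0.0246
grasp_force: 47.0
```

>>> {"op": "arm_command", "data": {
  "motion": [
    {"offset":[0,0,-0.03],"twist":0,"hand":0.9},
    {"offset":[0,0,-0.06],"twist":0,"hand":0.9},
    {"offset":[0,0,-0.09],"twist":0,"hand":0.9},
    {"offset":[0,0,-0.1],"twist":0,"hand":0.9},
    {"offset":[0,0,-0.1],"twist":0,"hand":0.9}
  ]
}}

```text
t: 13.8
tool_pos: [0.5158, -0.2259, 0.0958]
orientation: [-2.15, -2.291, 0.0]
wrist_force: [-0.5, -0.6, -1.9]
opening: 0.0239
grasp_force: 47.0
```

>>> {"op": "arm_command", "data": {
  "motion": [
    {"offset":[0,0,-0.01],"twist":0,"hand":0.9},
    {"offset":[0,0,-0.02],"twist":0,"hand":0.9},
    {"offset":[0,0,-0.025],"twist":0,"hand":0.9},
    {"offset":[0,0,-0.025],"twist":0,"hand":0.9},
    {"offset":[0,0,-0.025],"twist":0,"hand":0.9}
  ]
}}

```text
t: 14.42
tool_pos: [0.5159, -0.226, 0.091]
orientation: [2.15, 2.291, 0.0]
wrist_force: [-0.2, 0.1, -1.4]
opening: 0.0247
grasp_force: 47.0
```

>>> {"op": "arm_command", "data": {
  "motion": [
    {"offset":[0,0,-0.005],"twist":0,"hand":0.9},
    {"offset":[0,0,-0.01],"twist":0,"hand":0.9},
    {"offset":[0,0,-0.01],"twist":0,"hand":0.9},
    {"offset":[0,0,-0.01],"twist":0,"hand":0.9}
  ]
}}

```text
t: 14.92
tool_pos: [0.5159, -0.226, 0.089]
orientation: [-2.15, -2.291, 0.0]
wrist_force: [0.1, -0.3, -0.7]
opening: 0.0246
grasp_force: 47.0
```

>>> {"op": "arm_command", "data": {
  "motion": [
    {"offset":[0,0,-0.005],"twist":0,"hand":0.9},
    {"offset":[0,0,-0.01],"twist":0,"hand":0.9},
    {"offset":[0,0,-0.01],"twist":0,"hand":0.9},
    {"offset":[0,0,-0.01],"twist":0,"hand":0.9}
  ]
}}

```text
t: 15.42
tool_pos: [0.5159, -0.226, 0.087]
orientation: [-2.15, -2.291, 0.0]
wrist_force: [0.3, -0.1, -0.4]
opening: 0.0243
grasp_force: 47.0
```

>>> {"op": "arm_command", "data": {
  "motion": [
    {"offset":[0,0,-0.004],"twist":0,"hand":0.9},
    {"offset":[0,0,-0.007],"twist":0,"hand":0.9},
    {"offset":[0,0,-0.007],"twist":0,"hand":0.9},
    {"offset":[0,0,-0.007],"twist":0,"hand":0.9}
  ]
}}

```text
t: 15.92
tool_pos: [0.516, -0.2261, 0.0857]
orientation: [2.15, 2.29, 0.0]
wrist_force: [-0.4, -0.1, 0.6]
opening: 0.0246
grasp_force: 47.1
```

>>> {"op": "arm_command", "data": {
  "motion": [
    {"offset":[0,0,-0.004],"twist":0,"hand":0.9},
    {"offset":[0,0,-0.007],"twist":0,"hand":0.9},
    {"offset":[0,0,-0.007],"twist":0,"hand":0.9},
    {"offset":[0,0,-0.007],"twist":0,"hand":0.9}
  ]
}}

```text
t: 16.42
tool_pos: [0.516, -0.2261, 0.0844]
orientation: [2.15, 2.29, 0.0]
wrist_force: [-0.6, 0.3, 4.5]
opening: 0.0243
grasp_force: 47.5
```

>>> {"op": "arm_command", "data": {
  "motion": [
    {"offset":[0,0,-0.004],"twist":0,"hand":0.9},
    {"offset":[0,0,-0.008],"twist":0,"hand":0.9},
    {"offset":[0,0,-0.008],"twist":0,"hand":0.9},
    {"offset":[0,0,-0.008],"twist":0,"hand":0.9}
  ]
}}

```text
t: 16.92
tool_pos: [0.5161, -0.2261, 0.0832]
orientation: [2.15, 2.29, 0.0]
wrist_force: [-1.8, 1.3, 7.6]
opening: 0.0246
grasp_force: 47.8
```

>>> {"op": "arm_command", "data": {
  "motion": [
    {"offset":[0,0,-0.004],"twist":0,"hand":0.9},
    {"offset":[0,0,-0.004],"twist":0,"hand":0.9},
    {"offset":[0,0,-0.004],"twist":0,"hand":0.9}
  ]
}}

```text
t: 17.3
tool_pos: [0.5161, -0.2261, 0.0826]
orientation: [2.149, 2.29, 0.0]
wrist_force: [-1.7, 1.3, 9.0]
opening: 0.0242
grasp_force: 48.0
```

>>> {"op": "arm_command", "data": {
  "motion": [
    {"offset":[0,0,0],"twist":0,"hand":0.7},
    {"offset":[0,0,0],"twist":0,"hand":0.69},
    {"offset":[0,0,0],"twist":0,"hand":0.68}
  ]
}}

```text
t: 17.68
tool_pos: [0.5168, -0.2265, 0.0827]
orientation: [2.148, 2.289, 0.001]
wrist_force: [-0.9, 1.2, 7.8]
opening: 0.0273
grasp_force: 6.7
```

>>> {"op": "arm_command", "data": {
  "motion": [
    {"offset":[0,0,-0.003],"twist":0,"hand":0.66},
    {"offset":[0,0,-0.005],"twist":0,"hand":0.64}
  ]
}}

```text
t: 17.92
tool_pos: [0.517, -0.2266, 0.0817]
orientation: [2.148, 2.289, 0.001]
wrist_force: [0.3, 1.0, 8.8]
opening: 0.0309
grasp_force: 6.4
```

>>> {"op": "arm_command", "data": {
  "motion": [
    {"offset":[0,0,-0.003],"twist":0,"hand":0.62},
    {"offset":[0,0,-0.005],"twist":0,"hand":0.6}
  ]
}}

```text
t: 18.18
tool_pos: [0.5171, -0.2267, 0.0808]
orientation: [2.148, 2.289, 0.001]
wrist_force: [-0.1, 0.6, 8.1]
opening: 0.0339
grasp_force: 6.2
```

>>> {"op": "arm_command", "data": {
  "motion": [
    {"offset":[0,0,-0.004],"twist":0,"hand":0.58},
    {"offset":[0,0,-0.006],"twist":0,"hand":0.56}
  ]
}}

```text
t: 18.42
tool_pos: [0.5172, -0.2267, 0.0796]
orientation: [2.148, 2.289, 0.001]
wrist_force: [-0.2, 0.5, 8.3]
opening: 0.0379
grasp_force: 6.0
```

>>> {"op": "arm_command", "data": {
  "motion": [
    {"offset":[0,0,-0.003],"twist":0,"hand":0.54},
    {"offset":[0,0,-0.005],"twist":0,"hand":0.52}
  ]
}}

```text
t: 18.68
tool_pos: [0.5171, -0.2266, 0.0786]
orientation: [2.148, 2.289, 0.001]
wrist_force: [0.7, 0.1, 7.1]
opening: 0.0412
grasp_force: 5.7
```

>>> {"op": "arm_command", "data": {
  "motion": [
    {"offset":[0,0,-0.004],"twist":0,"hand":0.505},
    {"offset":[0,0,-0.005],"twist":0,"hand":0.49}
  ]
}}

```text
t: 18.92
tool_pos: [0.516, -0.226, 0.0763]
orientation: [2.15, 2.291, 0.0]
wrist_force: [0.1, -0.4, -0.3]
opening: 0.0433
grasp_force: 0.2
```

>>> {"op": "arm_command", "data": {
  "motion": [
    {"offset":[0,0,0.005],"twist":0,"hand":0.4},
    {"offset":[0,0,0.005],"twist":0,"hand":0.2},
    {"offset":[0,0,0.005],"twist":0,"hand":0},
    {"offset":[0,0,0.005],"twist":0,"hand":0},
    {"offset":[0,0,0.005],"twist":0,"hand":0}
  ]
}}

```text
t: 19.55
tool_pos: [0.5159, -0.226, 0.0775]
orientation: [-2.15, -2.291, 0.0]
wrist_force: [-0.2, -0.1, -0.7]
opening: 0.0852
grasp_force: 0.0
```

>>> {"op": "arm_command", "data": {
  "motion": [
    {"offset":[0,0,0.15],"twist":0,"hand":0},
    {"offset":[0,0,0.35],"twist":0,"hand":0},
    {"offset":[0,0,0.6],"twist":0,"hand":0},
    {"offset":[0,0,0.7],"twist":0,"hand":0},
    {"offset":[0,0,0.7],"twist":0,"hand":0}
  ]
}}

```text
t: 20.18
tool_pos: [0.517, -0.2266, 0.2193]
orientation: [2.147, 2.288, 0.001]
wrist_force: [0.4, -0.2, -0.7]
opening: 0.0853
grasp_force: 0.0
```

```bash
python3 - <<'E'
from h import *
np.set_printoptions(precision=4,suppress=True)
s=env.get_state();print(s["t"],s["tool_pos"],s["opening"],s["wrist_force"])
R={}
for cam in ["wrist","side","top"]:
  im=snap(cam,cam+"9.png");C=viewer.get_calibration(cam)
  for n in ["clip_red_grip","clip_red","clip_red_throat","clip_green"]:
    for x in viewer.mark_of(cam,n)[:1]:
      print(cam,n,np.round(x["location"],1),round(x["score"],2)); R.setdefault(n,[]).append(ray(cam,x["location"],C))
for n in R: print(n,tri(*R[n]))
C=viewer.get_calibration("wrist")
hsv=cv2.cvtColor(cv2.imread("pics/wrist9.png"),cv2.COLOR_BGR2HSV)
m=(((hsv[...,0]<8)|(hsv[...,0]>172))&(hsv[...,1]>130)&(hsv[...,2]>50)).astype(np.uint8)
k,_,st,ce=cv2.connectedComponentsWithStats(m)
print([(st[i].tolist(),ce[i].round(1).tolist()) for i in range(1,k) if st[i,4]>15])
E
```

```text
20.175 [ 0.517  -0.2266  0.2193] 0.08525117578034004 [ 0.3518 -0.1918 -0.6632]
wrist clip_red_grip [196.  324.3] 0.6
wrist clip_red [176.  320.1] 0.63
wrist clip_red_throat [178.5 323.1] 0.85
side clip_red_grip [220.1 362.2] 0.69
side clip_red [245.8 357.1] 0.86
side clip_red_throat [237.4 360.8] 0.85
side clip_green [188.7 301.3] 0.58
top clip_red_grip [185.9 240.9] 0.57
top clip_red [192.6 390.4] 0.43
top clip_red_throat [191.7 390.2] 0.72
top clip_green [184.4 255.7] 0.53
clip_red_grip (array([ 0.5344, -0.0619,  0.152 ]), [np.float64(154.3), np.float64(120.9), np.float64(229.0)])
clip_red (array([ 0.5118, -0.2259,  0.0544]), [np.float64(2.4), np.float64(1.3), np.float64(1.8)])
clip_red_throat (array([ 0.5164, -0.2241,  0.0758]), [np.float64(1.7), np.float64(4.1), np.float64(4.6)])
clip_green (array([0.5246, 0.1472, 0.0541]), [np.float64(0.7), np.float64(0.7)])
[([320, 134, 3, 34, 69], [320.6, 150.8])]
```

The clip is on the wall with its soles at about z 0.054–0.056. That matches pad contact at 0.060 less about 3 mm of pad compression. It sits mid-wall and upright, the green clip hasn't moved, and the arm is clear.

```bash
python3 -c "
from rig import env
print(env.close_job())"
```

```text
the job is handed in; nothing more can be done
None
```

The red clip is on the middle of the tub's near wall and upright, and the job is handed in at about 20 s. I judge the pad to be pressing by about 3 mm, from the wrist force up to release and rough camera heights. On the first squeeze the fingers were too high and briefly tipped the clip on the strip; it sprang back, and the second grip held.

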